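# Gather the stir discs into the tray corner

## Task

First set the loose blue cover onto the round white pot inside the grey sorting tray, seated level on its rim, and let go of it, so that the clean stir discs in the pot stay in. Then take the tray by its dark bar handle and tilt it by about 30 degrees, handle side up, until all three loose white stir discs have slid into the green corner opposite the handle; keep the cover on and do not disturb the other things on the desk. Finish while still holding the tray tilted by its handle, with the discs gathered at rest in that corner: do not put it down or let go.

Things in the scene. Friction and masses are not known exactly. Their poses are not given: they have to be found in the camera images.
- tray: Grey open sorting tray, 180 x 180 mm outside, 40 mm high, walls and floor 4 mm, 0.35 kg (0.8 to 1.2 times). Origin under its centre at the underside; z up, x along the diagonal to the handle's corner (walls at 45 degrees to x), -x to the green corner. Outer corners 127 mm from the origin. Tilt it about y, +x side up; the low outer corner (x -127, z 0) may rest on the desk as pivot.
- handle (a point): Middle of the tray's handle, a dark round bar 12 mm thick, 62 mm long along the tray's y, at x 115, z 75 mm in the tray's frame, on two 10 mm posts at its ends that lean in to the walls; free below its middle down to the 40 mm walls. The covered pot's knob is 73 mm from it towards the tray's centre. It has the tray's axes.
- pot_rim (a point): Centre of the mouth of the round white pot fixed in the tray, at x 42, y 0, z 40 mm in the tray's frame; inside diameter 46, outside 52, 36 mm deep. It has the tray's axes.
- corner (a point): Inner green corner of the tray at floor level, at x -121.6, y 0, z 4 mm in the tray's frame; a green triangle on the floor marks it (about 50 mm deep from the corner).
- cover: Loose cover lying right way up on the desk, 40 g: blue disc 58 mm wide, 4 mm thick; below it a plug 41 mm wide, 6 mm deep that enters the pot's mouth (2.5 mm clearance all round); above it a black upright round knob 20 mm thick, 30 mm tall. Origin at the middle of the plug's underside, z up: disc from z 6 to 10 mm, knob from 10 to 40 mm.
- cover_seat (a point): Middle of the underside of the cover's disc, 6 mm above the cover's origin; it meets point pot_rim when the cover is seated.
- stir_disc_0: A PTFE stir disc: flat white puck 16 mm wide, 10 mm high, 12 g, with a small grey dot on top; origin at the middle of its underside, z up. One of the three loose on the tray floor, to be gathered. Slippery: it starts to slide at 7 to 11 degrees of tilt, along a wall at up to 20.
- stir_disc_1: A PTFE stir disc: flat white puck 16 mm wide, 10 mm high, 12 g, with a small grey dot on top; origin at the middle of its underside, z up. One of the three loose on the tray floor, to be gathered. Slippery: it starts to slide at 7 to 11 degrees of tilt, along a wall at up to 20.
- stir_disc_2: A PTFE stir disc: flat white puck 16 mm wide, 10 mm high, 12 g, with a small grey dot on top; origin at the middle of its underside, z up. One of the three loose on the tray floor, to be gathered. Slippery: it starts to slide at 7 to 11 degrees of tilt, along a wall at up to 20.
- clean_disc_0: A PTFE stir disc: flat white puck 16 mm wide, 10 mm high, 12 g, with a small grey dot on top; origin at the middle of its underside, z up. One of the two clean ones lying in the pot, which stay there.
- clean_disc_1: A PTFE stir disc: flat white puck 16 mm wide, 10 mm high, 12 g, with a small grey dot on top; origin at the middle of its underside, z up. One of the two clean ones lying in the pot, which stay there.
- cup_red: Bystander, leave it alone: sample cup with red lid, 49 mm wide, 60 mm high; origin at the middle of its underside.
- amber_pot: Bystander, leave it alone: amber pot with white lid, 40 mm wide, 75 mm high; origin at the middle of its underside.
- cup_yellow: Bystander, leave it alone: sample cup with yellow lid, 49 mm wide, 60 mm high; origin at the middle of its underside.
- slide_box: Bystander, leave it alone: green slide box, 92 x 101 x 31 mm; origin at the middle of its underside.
- timer: Bystander, leave it alone: white bench timer, 62 x 62 x 19 mm; origin at the middle of its underside.

How it is judged:
By the outcome, as a careful person would: the job done as asked, in the order asked, and still so for the second after the job is handed in, while the arm keeps its last pose, push and grip.
It also fails if it takes over 54 s, if anything falls off the work surface, if the arm or the gripper's body presses on something with over 40 N, if the wrist force passes 120 N, or if a joint passes its speed limit or range.

## Robot

A 6-joint arm with a two-finger parallel gripper is mounted at the origin on a cart in front of the work surface, level with it; the furniture and walls round the work are solid. World frame = base frame: x ahead of the robot, y to its left, z up, the work surface at z = 0. Lengths are in m, angles in rad, forces in N, time in s.
With the tool pointing down it reaches from about 0.35 to 0.875 m from the base axis. Payload 4.2 kg.
Tool frame: the origin (TCP) lies on the centre line of the jaws, within the pads' length; the fingertips stand 17 mm ahead of it and the grasp point (between the pads) lies 2 mm behind it; x points along the fingers, z is the direction in which the jaws open and shut, and the axes are right-handed (so a half turn about x gives the same grasp; the last joint's range is limited). The gripper opens to 87 mm and grips with 3 to 60 N. Pads are 19 mm wide; open, the fingers measure 117 mm over their backs; the gripper's body (75 mm by 190 mm) begins 51 mm behind the grasp point.
Start: joints at [-0.958, 0.385, 0.008, 0, -1.194, -0.259], TCP at [0.217, -0.586, 0.24] pointing down, gripper open.
Joint ranges: [-3.14, 3.14], [-1.21, 2.06], [-1.07, 1.41], [-3.16, 2.05], [-2.99, -0.16], [-3.1, 3.1]. Speed limits (rad/s): [2.79, 2.79, 3.14, 3.14, 3.14, 3.14].

## Interface

Orientations are given as [roll, pitch, yaw] about the fixed x, y, z axes, in that order (R = Rz(yaw) Ry(pitch) Rx(roll)).
In Python, from station import env, imaging gives the robot as it stands.
- The arm moves only by the shell command python3 -m crank 'ROWS'. ROWS is JSON, a list of rows, each an object of numbers: "x", "y", "z": the shift along the tool's x, y, z in mm; "rx", "ry", "rz": the turn, a rotation vector about the tool's x, y, z in degrees; "grip": the finger opening in mm, from 0 to 87. A call has 1 to 12 rows; each row shifts and turns the pose as measured when the row begins, along the tool's axes as they then stand; what a row does not reach is not made up. A row lasts 1/10 s, in which the tool goes at most 50 mm and 8.59 degrees, less where a joint would pass 70% of its speed; a pose out of reach is approached as far as the arm can. A call with a gripper value outside its range is refused whole. The fingers move at their own pace and stop on an object; the grip force is fixed at half the most. Time passes only in rows, so rows that do not move let the fingers close. It gives the time, the measured TCP pose, the force and the opening at its end, in the units of the state.
- env.state(): the state, without advancing time (a new reading comes with each control period).
- imaging.snapshot(name): name is "side" or "top"; returns a dict with "pixels" (480x640x3 uint8, blue, green, red), "fx", "fy", "cx", "cy" (pixels), "k1" (the pictures are not rectified: a ray, as slopes to the right and down, at radius r is drawn at 1 + k1 r^2 times it, then the intrinsics apply), "world_to_cam" (4x4, takes a point from world to camera coordinates). Camera axes: x right, y down, z forward; pixel columns grow to the right and rows downward; lengths in m; the calibration is good to about 2 mm. A picture is of the moment at which its call begins. There is no depth.
- env.job_done(): hands the job in, once; it reports no verdict.
The state is a dict: "clock": time; "joint_pos": joint angles; "joint_velocities": joint speeds; "effort": joint torques, N m; "position": TCP position; "eef_rot": TCP orientation; "contact_force": force on the tool from outside, world axes, zero at the start; "wrist_torque": the same for the moment, N m; "opening": finger opening in m.
Only numpy, scipy, OpenCV 4.12 (cv2) and the standard library are available. Lean on these libraries where they do the work, as an engineer would, in place of code of your own. Each camera call takes 0.05 s, during which the arm holds its last target. There are 200 camera calls.

## Working session

There is one attempt and no reset: what is moved stays moved. The work goes in short steps, Python scripts to look and compute and a shell command to move; the robot and the scene stay as the last step left them, time stands still between calls to the robot, and variables do not carry over. Pictures are saved under pics/ and viewed, about 8 in all and at most 12, crops included, and the job is handed in when it is done.

```bash
mkdir -p pics; cat > h.py <<'E'
import numpy as np, cv2
from scipy.spatial.transform import Rotation as R
from station import env, imaging
def snap(name,fn=None):
    s=imaging.snapshot(name)
    if fn: cv2.imwrite('pics/'+fn,s['pixels'])
    np.savez('cal_%s.npz'%name,**{k:np.array(v) for k,v in s.items()})
    return s
def cal(name): return np.load('cal_%s.npz'%name)
def ray(s,u,v):
    d=cv2.undistortPoints(np.array([[[u,v]]],float),np.array([[s['fx'],0,s['cx']],[0,s['fy'],s['cy']],[0,0,1]],float),np.array([float(s['k1']),0,0,0,0]))[0,0]
    W=np.array(s['world_to_cam']);r=W[:3,:3].T
    return -r@W[:3,3], r@np.array([d[0],d[1],1])
def atz(s,u,v,z):
    c,d=ray(s,u,v); return c+d*(z-c[2])/d[2]
def tri(s1,p1,s2,p2):
    A=[];b=[]
    c1,d1=ray(s1,*p1);c2,d2=ray(s2,*p2)
    t=np.linalg.lstsq(np.c_[d1,-d2],c2-c1,rcond=None)[0]
    a=c1+d1*t[0];b=c2+d2*t[1]
    return (a+b)/2,np.linalg.norm(a-b)
def proj(s,P):
    W=np.array(s['world_to_cam']);p=W[:3,:3]@np.array(P)+W[:3,3];x,y=p[:2]/p[2]
    k=1+float(s['k1'])*(x*x+y*y);return np.array([s['fx']*x*k+s['cx'],s['fy']*y*k+s['cy']])
def pose():
    s=env.state();return np.array(s['position']),R.from_euler('xyz',s['eef_rot']),s
E
python3 - <<'E'
from h import *
a=snap('top','top1.png');b=snap('side','side1.png')
for s in(a,b):
    W=s['world_to_cam'];W=np.array(W);print(s['fx'],s['k1'],-W[:3,:3].T@W[:3,3],W[2,:3])
p,r,s=pose();print(s);print(r.as_matrix())
E
```

```text
610.5797109413945 -0.010872732577353557 [0.10955352 0.043747   1.82948376] [ 0.21888688 -0.00530876 -0.9757358 ]
623.2648031459232 -0.09167979079760419 [ 0.53270747 -1.29837483  1.28301031] [-0.01862554  0.73654629 -0.67613065]
{'clock': 0.1, 'joint_pos': array([-9.58387064e-01,  3.85525354e-01,  6.78866209e-03, -4.20192305e-04,
       -1.19400347e+00, -2.58598685e-01]), 'joint_velocities': array([ 0.00235494, -0.00125821,  0.00509462,  0.00135017,  0.00090387,
       -0.00029807]), 'effort': array([-3.05931308e-04, -3.91689706e+01,  1.87934893e+01,  4.23190981e+00,
        1.34463591e-02, -7.43085388e-05]), 'position': array([ 0.21639312, -0.58582142,  0.23855381]), 'eef_rot': array([0.06039076, 1.56881365, 1.98484268]), 'contact_force': array([-0.569876  ,  0.23247115, -0.20086052]), 'wrist_torque': array([-0.04957866,  0.00628496, -0.02839088]), 'opening': 0.08737641103676941}
[[-7.97664973e-04 -9.38112897e-01 -3.46328683e-01]
 [ 1.81514209e-03 -3.46329581e-01  9.38111148e-01]
 [-9.99998034e-01  1.19662635e-04  1.97906318e-03]]
```

View pics/top1.png

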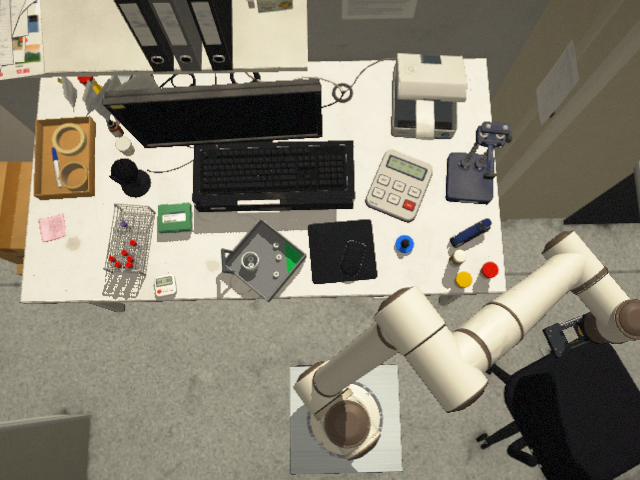

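View pics/side1.png

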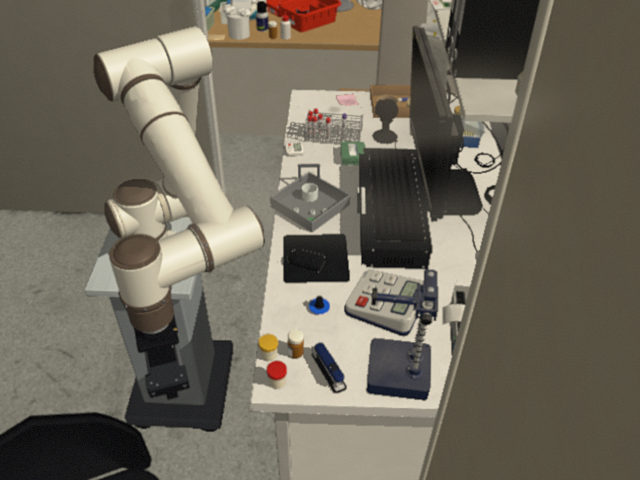

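```bash
python3 - <<'E'
from h import *
a=cv2.imread('pics/top1.png');b=cv2.imread('pics/side1.png')
def crop(im,x,y,w,h,k): 
    o=cv2.resize(im[y:y+h,x:x+w],None,fx=k,fy=k,interpolation=cv2.INTER_CUBIC)
    for i in range(0,w,10): cv2.line(o,(i*k,0),(i*k,6 if i%20 else 12),(0,0,255),1)
    for i in range(0,h,10): cv2.line(o,(0,i*k),(6 if i%20 else 12,i*k),(0,0,255),1)
    return o
m=np.vstack([np.hstack([crop(a,214,216,100,90,4),crop(b,262,155,100,90,4)]),np.hstack([crop(a,380,230,50,30,8),crop(b,295,290,50,30,8)])])
cv2.imwrite('pics/m1.png',m)
E
```

```text
(no output)
```

View pics/m1.png

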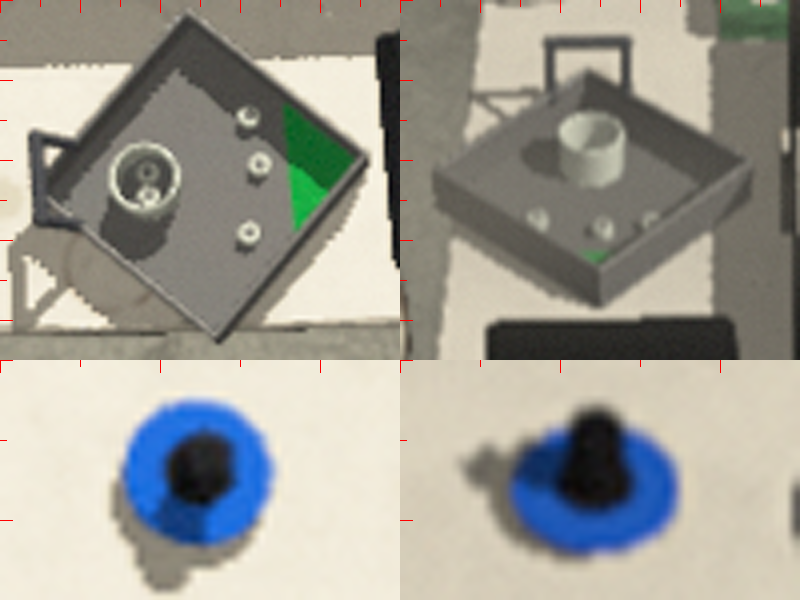

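```bash
python3 - <<'E'
from h import *
a=cal('top');b=cal('side')
T={'cUp':(260.75,219),'cR':(306,255.5),'cDn':(268.5,301.25),'h+':(223.2,249.5),'h-':(224,272),'hm':(223.5,260.7),'rim':(250.25,260.25),'cov':(404.8,244.0)}
S={'cR':(311.5,221.25),'cUp':(350,195),'cDn':(270.25,199.25),'h-':(299,165.2),'h+':(319,165.2),'hm':(309,165.2),'rim':(310,187.75),'cov':(295+195/8,290+129/8)}
for k in T:
    print(k,*[np.round(x*1000,1) for x in tri(a,T[k],b,S[k])],np.round(atz(a,*T[k],.04)*1000,1),np.round(atz(b,*S[k],.04)*1000,1))
z=.010
print('cov at z10',atz(a,*T['cov'],z),atz(b,*S['cov'],z))
print('table edge',atz(a,240,298,0)); 
for n,p in dict(red=(490,270),yel=(464,280),amb=(457,257),pad=(340,250),timer=(165,285),box=(174,218),kbd=(270,210)).items(): print(n,atz(a,*p,.03))
E
```

```text
cUp [590.3 239.9  41.7] 3.4 [589.  239.8  40. ] [592. 243.  40.]
cR [473.9 104.3  45.9] 3.6 [473.3 104.1  40. ] [475.4 111.8  40. ]
cDn [339.9 216.9  34.5] 1.7 [338.4 216.1  40. ] [341.6 210.6  40. ]
h+ [489.3 345.6  77.7] 1.3 [496.9 352.   40. ] [488.6 397.4  40. ]
h- [423.3 342.5  77.5] 3.3 [428.4 348.4  40. ] [421.5 394.3  40. ]
hm [456.4 344.4  77.4] 2.2 [462.6 350.5  40. ] [455.  395.9  40. ]
rim [462.9 270.6  42.4] 2.1 [462.3 270.7  40. ] [463.7 274.2  40. ]
cov [ 509.3 -197.     9.1] 0.4 [ 502.3 -193.    40. ] [ 510.1 -223.6   40. ]
cov at z10 [ 0.50893505 -0.19693344  0.01      ] [ 0.50956027 -0.19768589  0.01      ]
table edge [0.35510774 0.30576931 0.        ]
red [ 0.41954569 -0.44558752  0.03      ]
yel [ 0.39097496 -0.36558168  0.03      ]
amb [ 0.46125393 -0.34935575  0.03      ]
pad [0.49012571 0.00182445 0.03      ]
timer [0.39455754 0.52517208 0.03      ]
box [0.60041886 0.50547887 0.03      ]
kbd [0.61956454 0.21267901 0.03      ]
```

```bash
python3 -m crank '[{"y":-41,"z":26.4,"rx":-4},{"y":-39,"z":29.2,"rx":-4},{"y":-37,"z":32,"rx":-4},{"y":-35,"z":34.5,"rx":-4},{"y":-32,"z":36.5,"rx":-4},{"y":-30,"z":38.5,"rx":-4},{"y":-27,"z":40.5,"rx":-4},{"y":-24,"z":42,"rx":-4},{"y":-21,"z":43.5},{"y":-21,"z":43.5},{},{}]'
cat > go.py <<'E'
import sys
from h import *
# go.py x y z [tool-z yaw deg]: delta to target (mm) in tool frame
p,r,s=pose(); M=r.as_matrix()
t=np.array([float(v) for v in sys.argv[1:4]])/1000
print('pos',np.round(p*1000,1),'F',np.round(s['contact_force'],1),'open',round(s['opening']*1000,1),'t',s['clock'],'q',np.round(s['joint_pos'],2))
print('shift tool xyz',np.round(M.T@(t-p)*1000,1))
yaw=np.degrees(np.arctan2(M[1,2],M[0,2]));print('toolz yaw',yaw,'M',np.round(M,3).tolist())
if len(sys.argv)>4:
    a=np.radians(float(sys.argv[4])); b=np.radians(float(sys.argv[5])) if len(sys.argv)>5 else 0
    z=np.array([np.cos(a),np.sin(a),0]);x=np.array([0,0,-1.]);
    T=R.from_matrix(np.c_[x,np.cross(z,x),z]); print('rotvec tool deg',np.round(np.degrees((r.inv()*T).as_rotvec()),2))
E
python3 go.py 509.2 -197.2 100 145
```

```text
pos [ 216.4 -585.8  238.6] F [-0.6  0.2 -0.2] open 87.4 t 0.1 q [-0.96  0.39  0.01 -0.   -1.19 -0.26]
shift tool xyz [ 139.  -409.3  262.9]
toolz yaw 110.26296608151266 M [[-0.001, -0.938, -0.346], [0.002, -0.346, 0.938], [-1.0, 0.0, 0.002]]
rotvec tool deg [-3.474e+01  1.100e-01  3.000e-02]validation failed for argument at $[0]...
```

```bash
python3 -m crank '[{"x":0,"y":-41,"z":26.4,"rx":-4,"ry":0,"rz":0,"grip":87}]'; python3 -m crank --help | head -20
```

```text
clock: 0.2
position: [0.2438, -0.549, 0.2372]
eef_rot: [0.378, 1.568, 2.368]
contact_force: [1.0, 1.3, 0.2]
opening: 0.0869invalid input: not JSON, or not a number
```

```bash
python3 -m crank '[{"x":0,"y":-39,"z":29.2,"rx":-4,"ry":0,"rz":0,"grip":87},{"x":0,"y":-37,"z":32,"rx":-4,"ry":0,"rz":0,"grip":87},{"x":0,"y":-35,"z":34.5,"rx":-4,"ry":0,"rz":0,"grip":87},{"x":0,"y":-32,"z":36.5,"rx":-4,"ry":0,"rz":0,"grip":87},{"x":0,"y":-30,"z":38.5,"rx":-4,"ry":0,"rz":0,"grip":87},{"x":0,"y":-27,"z":40.5,"rx":-4,"ry":0,"rz":0,"grip":87},{"x":0,"y":-24,"z":42,"rx":-4,"ry":0,"rz":0,"grip":87},{"x":0,"y":-21,"z":43.5,"rx":0,"ry":0,"rz":0,"grip":87}]'
python3 go.py 509.2 -197.2 100 145
```

```text
clock: 1.0
position: [0.2526, -0.1694, 0.2335]
eef_rot: [-0.093, 1.561, 2.403]
contact_force: [0.8, 2.5, 1.7]
opening: 0.0872
pos [ 252.6 -169.4  233.5] F [0.8 2.5 1.7] open 87.2 t 1.0 q [-0.04 -0.2  -0.67 -0.01 -1.11 -0.6 ]
shift tool xyz [ 131.4 -132.1 -223. ]
toolz yaw 143.00065201934584 M [[-0.007, -0.602, -0.799], [0.007, -0.799, 0.602], [-1.0, -0.001, 0.01]]
rotvec tool deg [-2.    0.58  0.06]
```

```bash
python3 -m crank '[{"x":15,"y":-22,"z":-37,"rx":0,"ry":0.5,"rz":0,"grip":60},{"x":15,"y":-22,"z":-37,"rx":0,"ry":0,"rz":0,"grip":60},{"x":15,"y":-22,"z":-37,"rx":0,"ry":0,"rz":0,"grip":60},{"x":15,"y":-22,"z":-37,"rx":0,"ry":0,"rz":0,"grip":60},{"x":15,"y":-22,"z":-37,"rx":0,"ry":0,"rz":0,"grip":60},{"x":15,"y":-22,"z":-37,"rx":0,"ry":0,"rz":0,"grip":60},{"x":0,"y":0,"z":0,"rx":0,"ry":0,"rz":0,"grip":60},{"x":0,"y":0,"z":0,"rx":0,"ry":0,"rz":0,"grip":60}]'
python3 go.py 509.2 -197.2 30 145
```

```text
clock: 1.8
position: [0.5135, -0.1868, 0.1577]
eef_rot: [-2.452, 1.532, 0.062]
contact_force: [-0.1, 0.8, -0.2]
opening: 0.0603
pos [ 513.5 -186.8  157.7] F [-0.1  0.8 -0.2] open 60.3 t 1.8 q [-0.05  0.31 -0.32 -0.01 -0.9  -0.57]
shift tool xyz [127.4  14.1   1.3]
toolz yaw 144.02042927897526 M [[0.039, -0.587, -0.809], [0.002, -0.809, 0.587], [-0.999, -0.025, -0.03]]
rotvec tool deg [-0.96 -1.74  1.41]
```

```bash
python3 -m crank '[{"x":35,"y":7,"z":0,"rx":-1,"ry":-1.7,"rz":1.4,"grip":60},{"x":35,"y":7,"z":0,"rx":0,"ry":0,"rz":0,"grip":60},{"x":0,"y":0,"z":0,"rx":0,"ry":0,"rz":0,"grip":60},{"x":0,"y":0,"z":0,"rx":0,"ry":0,"rz":0,"grip":60}]'
python3 go.py 509.2 -197.2 30 145; python3 - <<'E'
from h import *
def crop(im,x,y,w,h,k): 
    o=cv2.resize(im[y:y+h,x:x+w],None,fx=k,fy=k,interpolation=cv2.INTER_CUBIC)
    return o
a=snap('top');b=snap('side')
p,r,s=pose(); print(proj(a,p),proj(b,p),proj(b,p+[0,0,-.017]))
cv2.imwrite('pics/m2.png',np.hstack([crop(a['pixels'],365,205,80,80,5),crop(b['pixels'],280,260,80,80,5)]))
E
```

```text
clock: 2.2
position: [0.5055, -0.1985, 0.0892]
eef_rot: [-2.844, 1.567, -0.312]
contact_force: [-0.1, 0.9, 0.6]
opening: 0.06
pos [ 505.5 -198.5   89.2] F [-0.1  0.9  0.6] open 60.0 t 2.2 q [-0.07  0.41 -0.39  0.   -0.77 -0.53]
shift tool xyz [59.2 -3.1 -2.1]
toolz yaw 145.10731756529955 M [[0.004, -0.572, -0.82], [-0.001, -0.82, 0.572], [-1.0, -0.001, -0.004]]
rotvec tool deg [ 0.11 -0.21  0.06]
[408.60993226 239.14294866] [318.21561433 286.09861528] [318.15865546 290.51321104]
```

View pics/m2.png

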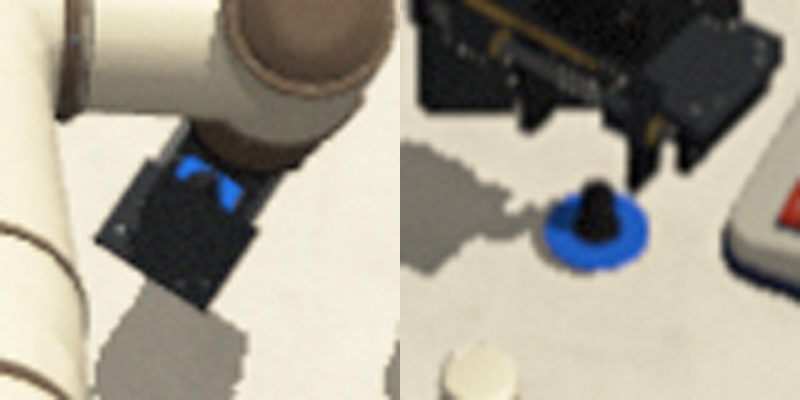

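```bash
python3 -m crank '[{"x":25,"y":-2,"z":-1,"rx":0,"ry":0,"rz":0,"grip":60},{"x":25,"y":-1,"z":-1,"rx":0,"ry":0,"rz":0,"grip":60},{"x":4,"y":0,"z":0,"rx":0,"ry":0,"rz":0,"grip":60},{"x":0,"y":0,"z":0,"rx":0,"ry":0,"rz":0,"grip":60}]'
python3 go.py 509.2 -197.2 30 145
```

```text
clock: 2.7
position: [0.5151, -0.1971, 0.0436]
eef_rot: [-2.681, 1.548, -0.147]
contact_force: [0.9, -0.2, 0.9]
opening: 0.0601
pos [ 515.1 -197.1   43.6] F [ 0.9 -0.2  0.9] open 60.1 t 2.7 q [-0.07  0.48 -0.42  0.   -0.65 -0.54]
shift tool xyz [13.5  3.6  5.1]
toolz yaw 145.21224224346906 M [[0.022, -0.57, -0.821], [-0.003, -0.821, 0.57], [-1.0, -0.01, -0.02]]
rotvec tool deg [ 0.22 -1.17  0.58]
```

```bash
python3 -m crank '[{"x":6,"y":3.5,"z":4,"rx":0,"ry":-1.2,"rz":0.6,"grip":50},{"x":5,"y":0,"z":0,"rx":0,"ry":0,"rz":0,"grip":50},{"x":3,"y":0,"z":0,"rx":0,"ry":0,"rz":0,"grip":50},{"x":0,"y":0,"z":0,"rx":0,"ry":0,"rz":0,"grip":50}]'
python3 go.py 509.2 -197.2 30 145
```

```text
clock: 3.1
position: [0.5121, -0.198, 0.0329]
eef_rot: [-2.678, 1.566, -0.143]
contact_force: [-0.1, -0.5, 0.1]
opening: 0.0503
pos [ 512.1 -198.    32.9] F [-0.1 -0.5  0.1] open 50.3 t 3.1 q [-0.07  0.49 -0.43  0.   -0.65 -0.53]
shift tool xyz [2.9 1.  2.9]
toolz yaw 145.2610887162455 M [[0.005, -0.57, -0.822], [-0.001, -0.822, 0.57], [-1.0, -0.002, -0.005]]
rotvec tool deg [ 0.26 -0.26  0.13]
```

```bash
python3 -m crank '[{"x":2.5,"y":1,"z":3,"rx":0,"ry":-0.3,"rz":0.1,"grip":35},{"x":0,"y":0,"z":0,"rx":0,"ry":0,"rz":0,"grip":25},{"x":0,"y":0,"z":0,"rx":0,"ry":0,"rz":0,"grip":5},{"x":0,"y":0,"z":0,"rx":0,"ry":0,"rz":0,"grip":5},{"x":0,"y":0,"z":0,"rx":0,"ry":0,"rz":0,"grip":5},{"x":0,"y":0,"z":0,"rx":0,"ry":0,"rz":0,"grip":5},{"x":0,"y":0,"z":0,"rx":0,"ry":0,"rz":0,"grip":5}]'
python3 go.py 509.2 -197.2 30 145
```

```text
clock: 3.8
position: [0.5091, -0.1971, 0.0306]
eef_rot: [-1.026, 1.57, 1.509]
contact_force: [0.3, -0.7, -0.5]
opening: 0.0193
pos [ 509.1 -197.1   30.6] F [ 0.3 -0.7 -0.5] open 19.3 t 3.8 q [-0.07  0.5  -0.43 -0.   -0.64 -0.53]
shift tool xyz [ 0.6 -0.  -0.1]
toolz yaw 145.26880631844352 M [[0.0, -0.57, -0.822], [0.001, -0.822, 0.57], [-1.0, -0.001, 0.0]]
rotvec tool deg [0.27 0.02 0.04]
```

```bash
python3 -m crank '[{"x":-20,"y":0,"z":0,"rx":0,"ry":0,"rz":0,"grip":5},{"x":-40,"y":0,"z":0,"rx":0,"ry":0,"rz":0,"grip":5},{"x":-40,"y":0,"z":0,"rx":0,"ry":0,"rz":0,"grip":5},{"x":-25,"y":0,"z":0,"rx":0,"ry":0,"rz":0,"grip":5},{"x":0,"y":0,"z":0,"rx":0,"ry":0,"rz":0,"grip":5}]'
python3 go.py 462.4 270.6 150 184.5
```

```text
clock: 4.3
position: [0.508, -0.1973, 0.1585]
eef_rot: [0.41, 1.565, 2.945]
contact_force: [1.5, 0.4, -0.3]
opening: 0.0189
pos [ 508.  -197.3  158.5] F [ 1.5  0.4 -0.3] open 18.9 t 4.3 q [-0.07  0.33 -0.3  -0.   -0.95 -0.53]
shift tool xyz [   9.2 -358.4  304.1]
toolz yaw 145.24722054695374 M [[-0.005, -0.57, -0.822], [0.001, -0.822, 0.57], [-1.0, 0.002, 0.005]]
rotvec tool deg [-3.925e+01  3.200e-01 -2.000e-02]
```

```bash
python3 -m crank '[{"x":0,"y":-20,"z":17,"rx":0,"ry":0,"rz":0,"grip":5},{"x":0,"y":-33,"z":28,"rx":0,"ry":0,"rz":0,"grip":5},{"x":0,"y":-33,"z":28,"rx":0,"ry":0,"rz":0,"grip":5},{"x":0,"y":-33,"z":28,"rx":0,"ry":0,"rz":0,"grip":5},{"x":0,"y":-33,"z":28,"rx":0,"ry":0,"rz":0,"grip":5},{"x":0,"y":-33,"z":28,"rx":0,"ry":0,"rz":0,"grip":5},{"x":0,"y":-33,"z":28,"rx":0,"ry":0,"rz":0,"grip":5},{"x":0,"y":-33,"z":28,"rx":0,"ry":0,"rz":0,"grip":5},{"x":0,"y":0,"z":0,"rx":0,"ry":0,"rz":0,"grip":5}]'
python3 go.py 462.4 270.6 150 184.5
```

```text
clock: 5.2
position: [0.4721, 0.1407, 0.1516]
eef_rot: [0.642, 1.557, -3.113]
contact_force: [-0.1, -0.8, 0.4]
opening: 0.0192
pos [472.1 140.7 151.6] F [-0.1 -0.8  0.4] open 19.2 t 5.2 q [ 0.62  0.26 -0.42 -0.01 -0.9  -1.22]
shift tool xyz [   1.6 -100.6   82.7]
toolz yaw 144.82937920548548 M [[-0.014, -0.576, -0.817], [-0.0, -0.817, 0.576], [-1.0, 0.008, 0.011]]
rotvec tool deg [-39.67   0.78  -0.24]
```

Next the rotation, then the rest of the translation.

```bash
python3 -m crank '[{"x":0,"y":-25,"z":21,"rx":0,"ry":0,"rz":0,"grip":5},{"x":0,"y":-33,"z":27,"rx":0,"ry":0,"rz":0,"grip":5},{"x":0,"y":-33,"z":27,"rx":0,"ry":0.8,"rz":0,"grip":5},{"x":0,"y":0,"z":0,"rx":-8,"ry":0,"rz":0,"grip":5},{"x":0,"y":0,"z":0,"rx":-8,"ry":0,"rz":0,"grip":5},{"x":0,"y":0,"z":0,"rx":-8,"ry":0,"rz":0,"grip":5},{"x":0,"y":0,"z":0,"rx":-8,"ry":0,"rz":0,"grip":5},{"x":0,"y":0,"z":0,"rx":-8,"ry":0,"rz":0,"grip":5},{"x":0,"y":0,"z":0,"rx":0,"ry":0,"rz":0,"grip":5}]'
python3 go.py 462.4 270.6 150 184.5
```

```text
clock: 6.1
position: [0.4571, 0.2585, 0.1404]
eef_rot: [0.733, 1.543, -2.299]
contact_force: [-0.0, 0.8, -1.0]
opening: 0.0193
pos [457.1 258.5 140.4] F [-0.   0.8 -1. ] open 19.3 t 6.1 q [ 0.82  0.33 -0.36  0.   -0.92 -0.71]
shift tool xyz [-10.  -11.3  -6.4]
toolz yaw -173.72161433605572 M [[-0.019, 0.11, -0.994], [-0.021, -0.994, -0.109], [-1.0, 0.019, 0.021]]
rotvec tool deg [ 1.79  1.19 -1.1 ]
```

```bash
python3 -m crank '[{"x":15,"y":-11,"z":-6.5,"rx":1.8,"ry":1.2,"rz":-1.1,"grip":5},{"x":15,"y":0,"z":0,"rx":0,"ry":0,"rz":0,"grip":5},{"x":10,"y":0,"z":0,"rx":0,"ry":0,"rz":0,"grip":5},{"x":0,"y":0,"z":0,"rx":0,"ry":0,"rz":0,"grip":5},{"x":0,"y":0,"z":0,"rx":0,"ry":0,"rz":0,"grip":5}]'
python3 go.py 462.4 270.6 95 184.5; python3 - <<'E'
from h import *
def crop(im,x,y,w,h,k): 
    return cv2.resize(im[y:y+h,x:x+w],None,fx=k,fy=k,interpolation=cv2.INTER_CUBIC)
a=snap('top','top3.png');b=snap('side','side3.png')
cv2.imwrite('pics/m3.png',np.hstack([crop(a['pixels'],225,225,50,60,8),crop(b['pixels'],285,150,50,60,8)]))
E
```

```text
clock: 6.6
position: [0.4617, 0.2675, 0.0964]
eef_rot: [0.683, 1.568, -2.397]
contact_force: [-0.3, -0.2, -0.4]
opening: 0.0192
pos [461.7 267.5  96.4] F [-0.3 -0.2 -0.4] open 19.2 t 6.6 q [ 0.83  0.38 -0.4  -0.   -0.79 -0.77]
shift tool xyz [ 1.4 -3.1 -0.9]
toolz yaw -176.44731981959833 M [[-0.002, 0.062, -0.998], [-0.002, -0.998, -0.062], [-1.0, 0.002, 0.003]]
rotvec tool deg [-0.95  0.15 -0.12]
```

View pics/m3.png

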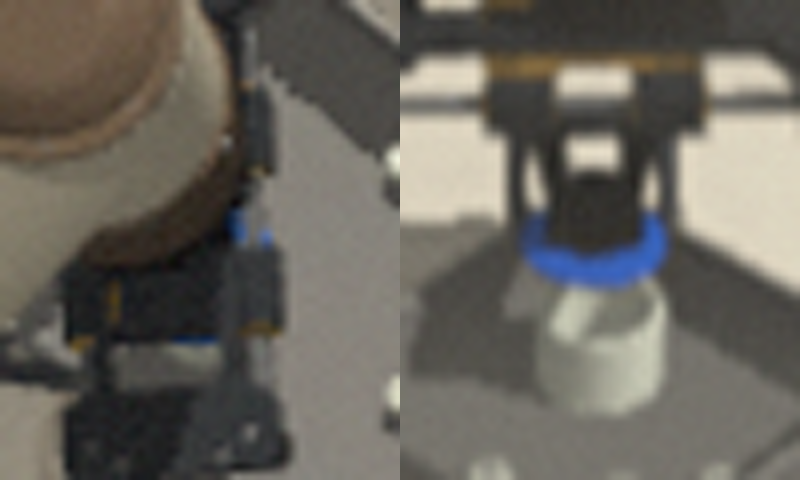

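```bash
cat > fit.py <<'E'
from h import *
def circ(s,c,r,z):
    t=np.linspace(0,2*np.pi,73); q=np.array([proj(s,[c[0]+r*np.cos(k),c[1]+r*np.sin(k),z]) for k in t]); return np.round([*q.min(0),*q.max(0)],2)
E
python3 - <<'E'
from fit import *
a=cal('top');b=cal('side');p=np.array([.4617,.2675,.0964])
print('disc top/bot side',circ(b,p,.029,p[2]-.0206),circ(b,p,.029,p[2]-.0246),'obs u 300.25-318.5 vmax 186')
for c in ([.4624,.2706],[.464,.272]): print('rim side',circ(b,c,.026,.04),'base',circ(b,c,.026,.004),'obs 302.1-318.5, base vmax 206.5','top',circ(a,c,.026,.04),'obs',214+109/4,216+143/4,214+181/4,216+212/4)
E
python3 - <<'E'
import sys; sys.path.insert(0,'.')
import cv2,numpy as np
b=cv2.imread('pics/side3.png').astype(int); B=b[150:192,290:330]
m=(B[...,0]-B[...,2]>60); ys,xs=np.where(m);print('blue',xs.min()+290,xs.max()+291,ys.min()+150,ys.max()+151)
for v in (190,193,196,199): print(v,b[v,296:326].sum(1)//3)
b1=cv2.imread('pics/side1.png').astype(int)
for u in (306,310,314): print(u,b1[178:208,u].sum(1)//3)
E
```

```text
disc top/bot side [300.1  174.61 318.42 185.81] [300.11 175.61 318.41 186.82] obs u 300.25-318.5 vmax 186
rim side [301.43 183.44 317.64 193.52] base [301.53 192.13 317.55 202.25] obs 302.1-318.5, base vmax 206.5 top [241.56 251.71 258.98 268.81] obs 241.25 251.75 259.25 269.0
rim side [301.95 183.19 318.15 193.25] base [302.04 191.88 318.05 201.99] obs 302.1-318.5, base vmax 206.5 top [241.09 251.19 258.51 268.29] obs 241.25 251.75 259.25 269.0
blue 301 318 177 186
190 [ 75  78  80  81  80  83 101 127 174 190 186 171 144 121 113 115 116 117
 123 147 182 180 127  93  78  78  76  74  77  73]
193 [ 78  79  79  77  78  86 104 111 115 122 127 136 148 165 174 176 177 178
 187 192 191 166 125 110 113 113 112 109  96  80]
196 [ 80  81  78  78  78  85 106 113 115 118 122 128 136 145 157 163 172 178
 189 188 188 163 125 110 113 111 112 113 112 111]
199 [113 109 101 100 100  96  90  99 111 118 124 131 139 149 160 166 174 182
 179 171 155 122 111 115 114 114 112 113 113 113]
306 [104 100  98  88  95 153 188 185 182 180 180 179 179 176 154 125 117 119
 122 121 122 122 124 121 117 114 115 116 113 115]
310 [ 73  73  72  71  94 132 149 140 133 132 121 115 112 118 153 171 157 151
 153 153 155 156 154 138 115 112 114 114 117 113]
314 [ 71  73  72  72  76  93 119 122 112 113 110 109 124 158 185 184 181 182
 179 181 182 177 152 123 113 113 113 114 115 113]
```

```bash
python3 -m crank '[{"x":10,"y":-3.4,"z":-2.5,"rx":0,"ry":0,"rz":0,"grip":5},{"x":9,"y":0,"z":0,"rx":0,"ry":0,"rz":0,"grip":5},{"x":0,"y":0,"z":0,"rx":0,"ry":0,"rz":0,"grip":5},{"x":0,"y":0,"z":0,"rx":0,"ry":0,"rz":0,"grip":5}]'
python3 go.py 464 271 74 184.5;  python3 - <<'E'
from fit import *
b=snap('side','side4.png');a=snap('top','top4.png')
p,r,s=pose()
B=b['pixels'].astype(float)
d=np.clip(B[...,0]-B[...,2],0,None)[170:200,290:330]
m=d.max(0);print('blue col profile',m.astype(int));print('row profile',d.max(1).astype(int))
print('model disc',circ(b,p,.029,p[2]-.0206),circ(b,p,.029,p[2]-.0246))
cv2.imwrite('pics/m4.png',cv2.resize(b['pixels'][160:220,285:335],None,fx=8,fy=8,interpolation=cv2.INTER_CUBIC))
E
```

```text
clock: 7.1
position: [0.4649, 0.2721, 0.0774]
eef_rot: [-1.86, 1.57, 1.343]
contact_force: [-0.4, -0.7, -0.3]
opening: 0.0194
pos [464.9 272.1  77.4] F [-0.4 -0.7 -0.3] open 19.4 t 7.1 q [ 0.83  0.42 -0.41 -0.   -0.74 -0.77]
shift tool xyz [3.4 1.1 1. ]
toolz yaw -176.46054847531843 M [[0.0, 0.062, -0.998], [0.0, -0.998, -0.062], [-1.0, -0.0, -0.0]]
rotvec tool deg [-0.96 -0.01  0.03]
blue col profile [  0   0   0   0   0   0   0   0   0   0   0  27  67  98 114 116 122 124
 119 116 119 118 121 128 125 123 128 129 118  42   0   0   0   0   0   0
   0   0   0   0]
row profile [  0   0   0   0   1   0   0   0   0  21  51  93 118 122 128 129 128 128
 118  76  12   0   0   0   0   0   0   0   0   0]
model disc [301.22 178.47 319.39 189.66] [301.23 179.45 319.38 190.66]
```

View pics/m4.png

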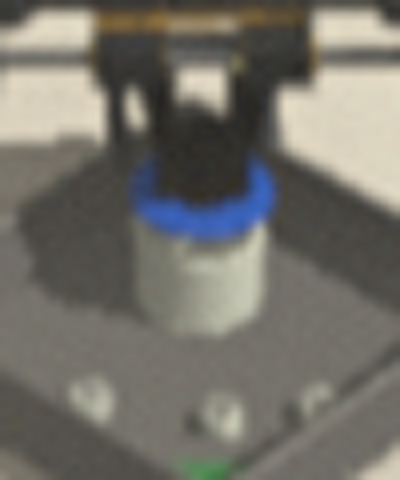

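```bash
python3 -m crank '[{"x":3,"y":0.7,"z":1.4,"rx":0,"ry":0,"rz":0,"grip":5},{"x":3,"y":0,"z":0,"rx":0,"ry":0,"rz":0,"grip":5},{"x":0,"y":0,"z":0,"rx":0,"ry":0,"rz":0,"grip":5},{"x":0,"y":0,"z":0,"rx":0,"ry":0,"rz":0,"grip":5}]'
python3 go.py 463.5 271.3 66 184.5
```

```text
clock: 7.6
position: [0.4635, 0.2714, 0.0715]
eef_rot: [-2.181, 1.569, 1.023]
contact_force: [0.3, 0.2, -1.0]
opening: 0.0196
pos [463.5 271.4  71.5] F [ 0.3  0.2 -1. ] open 19.6 t 7.6 q [ 0.83  0.42 -0.42 -0.   -0.73 -0.77]
shift tool xyz [ 5.5  0.1 -0. ]
toolz yaw -176.46228501973064 M [[0.001, 0.062, -0.998], [0.001, -0.998, -0.062], [-1.0, -0.001, -0.001]]
rotvec tool deg [-0.96 -0.05  0.07]
```

```bash
python3 -m crank '[{"x":3,"y":0,"z":0,"rx":0,"ry":0,"rz":0,"grip":5},{"x":0,"y":0,"z":0,"rx":0,"ry":0,"rz":0,"grip":5}]'; python3 -m crank '[{"x":2.5,"y":0,"z":0,"rx":0,"ry":0,"rz":0,"grip":5},{"x":0,"y":0,"z":0,"rx":0,"ry":0,"rz":0,"grip":5}]'
python3 go.py 463.5 271.3 66 184.5
```

```text
clock: 7.8
position: [0.4635, 0.2714, 0.0685]
eef_rot: [-2.217, 1.569, 0.986]
contact_force: [0.6, -0.2, -0.1]
opening: 0.019
clock: 8.0
position: [0.4636, 0.2715, 0.0658]
eef_rot: [-2.218, 1.569, 0.985]
contact_force: [-0.3, -0.5, -1.1]
opening: 0.0195
pos [463.6 271.5  65.8] F [-0.3 -0.5 -1.1] open 19.5 t 8.0 q [ 0.83  0.43 -0.43 -0.   -0.71 -0.77]
shift tool xyz [-0.2  0.2  0.1]
toolz yaw -176.46485672823133 M [[0.001, 0.062, -0.998], [0.002, -0.998, -0.062], [-1.0, -0.002, -0.001]]
rotvec tool deg [-0.96 -0.07  0.09]
```

```bash
python3 -m crank '[{"x":1,"y":0,"z":0,"rx":0,"ry":0,"rz":0,"grip":5},{"x":0,"y":0,"z":0,"rx":0,"ry":0,"rz":0,"grip":5}]'; python3 -m crank '[{"x":0.5,"y":0,"z":0,"rx":0,"ry":0,"rz":0,"grip":5},{"x":0,"y":0,"z":0,"rx":0,"ry":0,"rz":0,"grip":5}]'
```

```text
clock: 8.2
position: [0.4637, 0.2716, 0.0647]
eef_rot: [-2.276, 1.569, 0.928]
contact_force: [-0.9, 0.1, -0.5]
opening: 0.0194
clock: 8.4
position: [0.4638, 0.2717, 0.0647]
eef_rot: [-2.345, 1.568, 0.858]
contact_force: [0.1, 0.1, -0.5]
opening: 0.0195
```

```bash
python3 -m crank '[{"x":0,"y":0,"z":0,"rx":0,"ry":0,"rz":0,"grip":25},{"x":0,"y":0,"z":0,"rx":0,"ry":0,"rz":0,"grip":50},{"x":0,"y":0,"z":0,"rx":0,"ry":0,"rz":0,"grip":50},{"x":-15,"y":0,"z":0,"rx":0,"ry":0,"rz":0,"grip":50},{"x":-40,"y":0,"z":0,"rx":0,"ry":0,"rz":0,"grip":50},{"x":-45,"y":0,"z":0,"rx":0,"ry":0,"rz":0,"grip":50},{"x":-40,"y":0,"z":0,"rx":0,"ry":0,"rz":0,"grip":50},{"x":0,"y":0,"z":0,"rx":0,"ry":0,"rz":0,"grip":60}]'
python3 go.py 456 344 170 94.5;python3 - <<'E'
from fit import *
b=snap('side','side5.png')
cv2.imwrite('pics/m5.png',cv2.resize(b['pixels'][155:235,260:360],None,fx=7,fy=7,interpolation=cv2.INTER_CUBIC))
E
```

```text
clock: 9.2
position: [0.4635, 0.2707, 0.2081]
eef_rot: [1.01, 1.568, -2.07]
contact_force: [0.3, 0.1, -0.3]
opening: 0.053
pos [463.5 270.7 208.1] F [ 0.3  0.1 -0.3] open 53.0 t 9.2 q [ 0.83  0.26 -0.26  0.   -1.06 -0.77]
shift tool xyz [ 37.9 -73.7   2.9]
toolz yaw -176.46123586299515 M [[-0.001, 0.062, -0.998], [-0.002, -0.998, -0.062], [-1.0, 0.002, 0.001]]
rotvec tool deg [ 8.904e+01 -3.000e-02 -1.400e-01]
```

View pics/m5.png

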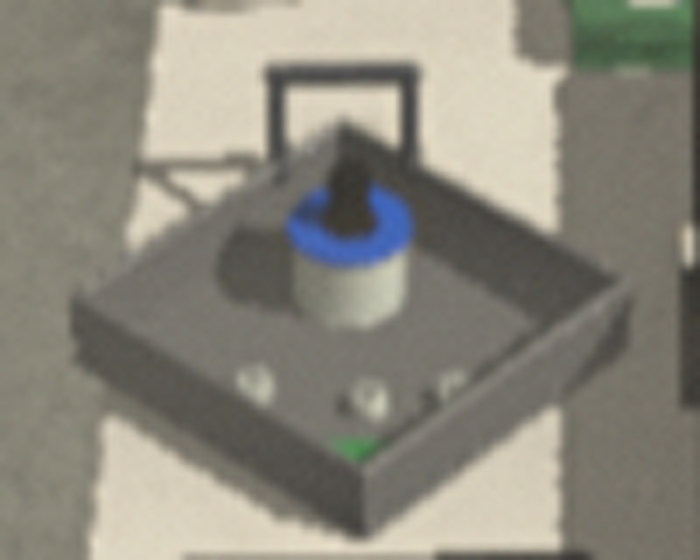

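```bash
python3 -m crank '[{"x":0,"y":-35,"z":1,"rx":0,"ry":0,"rz":0,"grip":50},{"x":0,"y":-37,"z":1,"rx":0,"ry":0,"rz":0,"grip":50},{"x":0,"y":0,"z":0,"rx":-8.5,"ry":0,"rz":0,"grip":50},{"x":0,"y":0,"z":0,"rx":-8.5,"ry":0,"rz":0,"grip":50},{"x":0,"y":0,"z":0,"rx":-8.5,"ry":0,"rz":0,"grip":50},{"x":0,"y":0,"z":0,"rx":-8.5,"ry":0,"rz":0,"grip":50},{"x":0,"y":0,"z":0,"rx":-8.5,"ry":0,"rz":0,"grip":50},{"x":0,"y":0,"z":0,"rx":-8.5,"ry":0,"rz":0,"grip":50},{"x":0,"y":0,"z":0,"rx":-8.5,"ry":0,"rz":0,"grip":50},{"x":0,"y":0,"z":0,"rx":-8.5,"ry":0,"rz":0,"grip":50},{"x":0,"y":0,"z":0,"rx":-8.5,"ry":0,"rz":0,"grip":50},{"x":0,"y":0,"z":0,"rx":-8.5,"ry":0,"rz":0,"grip":50}]'
python3 go.py 457.5 345 130 -85.5
```

```text
clock: 10.45
position: [0.4474, 0.3373, 0.1846]
eef_rot: [-0.833, 1.529, -2.416]
contact_force: [-0.6, -0.3, 0.1]
opening: 0.0498
pos [447.4 337.3 184.6] F [-0.6 -0.3  0.1] open 49.8 t 10.45 q [ 0.93  0.34 -0.2  -0.01 -1.07  0.63]
shift tool xyz [54.  11.7 -9.4]
toolz yaw -90.68083155602166 M [[-0.031, 0.999, -0.012], [-0.028, -0.013, -1.0], [-0.999, -0.031, 0.028]]
rotvec tool deg [-5.2   1.53  1.84]
```

```bash
python3 -m crank '[{"x":0,"y":10,"z":-8,"rx":-5,"ry":1.5,"rz":1.8,"grip":50},{"x":25,"y":0,"z":0,"rx":0,"ry":0,"rz":0,"grip":50},{"x":25,"y":0,"z":0,"rx":0,"ry":0,"rz":0,"grip":50},{"x":0,"y":0,"z":0,"rx":0,"ry":0,"rz":0,"grip":50},{"x":0,"y":0,"z":0,"rx":0,"ry":0,"rz":0,"grip":50}]'
python3 go.py 457.5 345 110 -85.5
```

```text
clock: 10.95
position: [0.4552, 0.3426, 0.1261]
eef_rot: [-0.834, 1.56, -2.324]
contact_force: [0.1, 0.6, -0.1]
opening: 0.0503
pos [455.2 342.6 126.1] F [ 0.1  0.6 -0.1] open 50.3 t 10.95 q [ 0.93  0.4  -0.27 -0.   -0.9   0.72]
shift tool xyz [16.   2.6 -2.4]
toolz yaw -85.38122043546566 M [[-0.007, 0.997, 0.081], [-0.008, 0.08, -0.997], [-1.0, -0.008, 0.007]]
rotvec tool deg [0.12 0.42 0.46]
```

```bash
python3 -m crank '[{"x":16,"y":2.6,"z":-2.4,"rx":0,"ry":0.4,"rz":0.4,"grip":50},{"x":0,"y":0,"z":0,"rx":0,"ry":0,"rz":0,"grip":50},{"x":0,"y":0,"z":0,"rx":0,"ry":0,"rz":0,"grip":50}]'
python3 go.py 457.5 345 73 -85.5;python3 - <<'E'
from fit import *
b=snap('side','side6.png');a=snap('top','top6.png')
cv2.imwrite('pics/m6.png',np.hstack([cv2.resize(b['pixels'][130:210,275:345],None,fx=6,fy=6,interpolation=cv2.INTER_CUBIC),cv2.resize(a['pixels'][215:295,200:260],None,fx=6,fy=6,interpolation=cv2.INTER_CUBIC)]))
E
```

```text
clock: 11.25
position: [0.4583, 0.3458, 0.1117]
eef_rot: [2.314, 1.57, 0.824]
contact_force: [-0.2, 0.5, 0.7]
opening: 0.05
pos [458.3 345.8 111.7] F [-0.2  0.5  0.7] open 50.0 t 11.25 q [ 0.93  0.42 -0.29  0.   -0.86  0.72]
shift tool xyz [38.7 -0.9  0.7]
toolz yaw -85.35551805113464 M [[0.001, 0.997, 0.081], [0.001, 0.081, -0.997], [-1.0, 0.001, -0.001]]
rotvec tool deg [ 0.14 -0.05 -0.05]
```

View pics/m6.png

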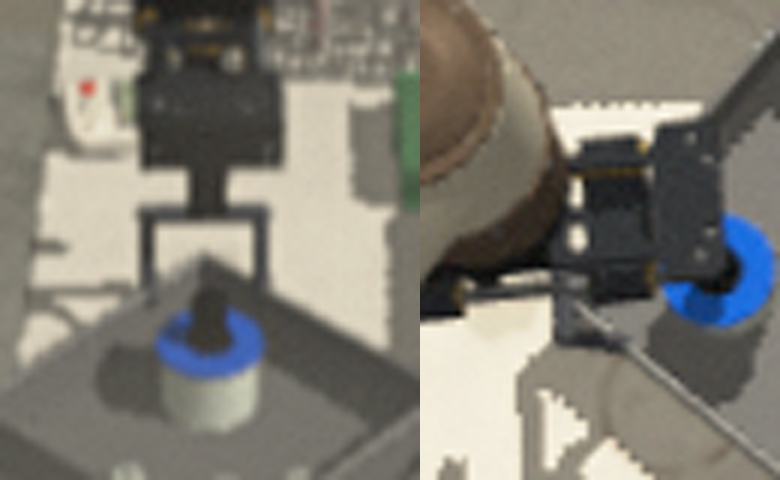

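```bash
python3 -m crank '[{"x":13,"y":-1.5,"z":0.7,"rx":0,"ry":0,"rz":0,"grip":50},{"x":13,"y":0,"z":0,"rx":0,"ry":0,"rz":0,"grip":50},{"x":11,"y":0,"z":0,"rx":0,"ry":0,"rz":0,"grip":50},{"x":0,"y":0,"z":0,"rx":0,"ry":0,"rz":0,"grip":50},{"x":0,"y":0,"z":0,"rx":0,"ry":0,"rz":0,"grip":50}]'
python3 go.py 457 345 73 -85.5
```

```text
clock: 11.85
position: [0.4582, 0.3465, 0.0762]
eef_rot: [2.35, 1.564, 0.861]
contact_force: [0.4, 0.3, 0.6]
opening: 0.0498
pos [458.2 346.5  76.2] F [0.4 0.3 0.6] open 49.8 t 11.85 q [ 0.93  0.46 -0.33  0.   -0.77  0.72]
shift tool xyz [ 3.2 -1.3  1.4]
toolz yaw -85.33649981324069 M [[0.005, 0.997, 0.081], [0.006, 0.081, -0.997], [-1.0, 0.005, -0.005]]
rotvec tool deg [ 0.16 -0.29 -0.3 ]
```

```bash
python3 -m crank '[{"x":3,"y":-1.2,"z":1.4,"rx":0,"ry":-0.3,"rz":-0.3,"grip":35},{"x":0,"y":0,"z":0,"rx":0,"ry":0,"rz":0,"grip":25},{"x":0,"y":0,"z":0,"rx":0,"ry":0,"rz":0,"grip":18},{"x":0,"y":0,"z":0,"rx":0,"ry":0,"rz":0,"grip":14}]';python3 -m crank '[{"x":0,"y":0,"z":0,"rx":0,"ry":0,"rz":0,"grip":3},{"x":0,"y":0,"z":0,"rx":0,"ry":0,"rz":0,"grip":3},{"x":0,"y":0,"z":0,"rx":0,"ry":0,"rz":0,"grip":3},{"x":0,"y":0,"z":0,"rx":0,"ry":0,"rz":0,"grip":3}]'
python3 go.py 457 345 73 -85.5
```

```text
clock: 12.25
position: [0.4576, 0.3454, 0.0739]
eef_rot: [2.148, 1.57, 0.659]
contact_force: [0.6, -0.3, -0.5]
opening: 0.0258
clock: 12.65
position: [0.4577, 0.3454, 0.0743]
eef_rot: [2.113, 1.569, 0.624]
contact_force: [-0.3, 0.8, -0.4]
opening: 0.011
pos [457.7 345.4  74.3] F [-0.3  0.8 -0.4] open 11.0 t 12.65 q [ 0.93  0.47 -0.33  0.   -0.77  0.72]
shift tool xyz [ 1.2 -0.7  0.3]
toolz yaw -85.31620721041625 M [[0.001, 0.997, 0.082], [0.001, 0.082, -0.997], [-1.0, 0.001, -0.001]]
rotvec tool deg [ 0.18 -0.04 -0.07]
```

```bash
cat > tilt.py <<'E'
from h import *
p,r,s=pose();M=r.as_matrix()
x0=np.array([-.0815,.9967,0])
th=np.degrees(np.arctan2(M[:,0]@x0,-M[2,0])) 
P0=np.array([.4577,.3454,.0743]);piv=P0-x0*.242;piv[2]=0
d=p-piv;h=d@x0;z=d[2];n=np.hypot(h,z);n0=np.hypot(.242,.0743)
print('tool tilt',round(th,2),'arc tilt',round(np.degrees(np.arctan2(z,h)-np.arctan2(.0743,.242)),2),'radius err mm',round((n-n0)*1000,1),'lateral',round((d@np.array([.9967,.0815,0]))*1000,1),'side lean',np.round(M[:,1],3),'F',np.round(s['contact_force'],1),'q',np.round(s['joint_pos'],2),'open',s['opening'],s['clock'])
# delta to desired tilt 30
import sys
t=np.radians(float(sys.argv[1])+np.degrees(np.arctan2(.0743,.242)))
tgt=piv+n0*(np.cos(t)*x0+np.array([0,0,np.sin(t)]));print('shift to target',np.round(M.T@(tgt-p)*1000,1))
E
python3 -m crank '[{"x":-4,"y":0,"z":1.3,"rx":0,"ry":1,"rz":0,"grip":3},{"x":-8.4,"y":0,"z":2.7,"rx":0,"ry":2,"rz":0,"grip":3},{"x":-8.4,"y":0,"z":2.7,"rx":0,"ry":2,"rz":0,"grip":3}]'; python3 tilt.py 6
```

```text
clock: 12.95
position: [0.457, 0.3384, 0.0934]
eef_rot: [-3.124, 1.481, 1.673]
contact_force: [0.2, 0.5, -2.9]
opening: 0.0112
tool tilt 5.17 arc tilt 4.6 radius err mm -0.2 lateral -1.3 side lean [ 0.996  0.084 -0.002] F [ 0.2  0.5 -2.9] q [ 0.89  0.42 -0.32 -0.09 -0.77  0.83] open 0.011189644583701986 12.95
shift to target [-6.   1.3  1.6]
```

```bash
python3 -m crank '[{"x":-8.6,"y":0.5,"z":2.7,"rx":0,"ry":1.9,"rz":0,"grip":3},{"x":-8.6,"y":0.5,"z":2.7,"rx":0,"ry":1.9,"rz":0,"grip":3},{"x":-8.6,"y":0.3,"z":2.7,"rx":0,"ry":2,"rz":0,"grip":3},{"x":-8.6,"y":0.3,"z":2.7,"rx":0,"ry":2,"rz":0,"grip":3}]'; python3 tilt.py 14
```

```text
clock: 13.35
position: [0.4587, 0.3221, 0.1268]
eef_rot: [-3.129, 1.336, 1.668]
contact_force: [0.6, 0.4, -3.0]
opening: 0.011
tool tilt 13.44 arc tilt 13.03 radius err mm -0.3 lateral -0.9 side lean [ 0.996  0.085 -0.003] F [ 0.6  0.4 -3. ] q [ 0.8   0.35 -0.29 -0.25 -0.8   1.02] open 0.011002146413235334 13.35
shift to target [-4.2  0.9  1. ]
```

```bash
python3 -m crank '[{"x":-8.6,"y":0.4,"z":2.7,"rx":0,"ry":1.9,"rz":0,"grip":3},{"x":-8.6,"y":0.3,"z":2.7,"rx":0,"ry":2,"rz":0,"grip":3},{"x":-8.6,"y":0.3,"z":2.7,"rx":0,"ry":2,"rz":0,"grip":3},{"x":-8.6,"y":0.3,"z":2.7,"rx":0,"ry":2,"rz":0,"grip":3}]'; python3 tilt.py 22; python3 -m crank '[{"x":-8.6,"y":0.3,"z":2.7,"rx":0,"ry":1.9,"rz":0,"grip":3},{"x":-8.6,"y":0.3,"z":2.7,"rx":0,"ry":2,"rz":0,"grip":3},{"x":-8.6,"y":0.3,"z":2.7,"rx":0,"ry":2,"rz":0,"grip":3},{"x":0,"y":0,"z":0,"rx":0,"ry":0,"rz":0,"grip":3},{"x":0,"y":0,"z":0,"rx":0,"ry":0,"rz":0,"grip":3},{"x":0,"y":0,"z":0,"rx":0,"ry":0,"rz":0,"grip":3}]'; python3 tilt.py 30.5
```

```text
clock: 13.75
position: [0.4604, 0.3008, 0.1579]
eef_rot: [-3.131, 1.19, 1.666]
contact_force: [1.4, 0.3, -3.1]
opening: 0.011
tool tilt 21.82 arc tilt 21.6 radius err mm -0.5 lateral -1.0 side lean [ 0.996  0.085 -0.004] F [ 1.4  0.3 -3.1] q [ 0.68  0.29 -0.26 -0.42 -0.85  1.23] open 0.010950957721608139 13.75
shift to target [-1.8  0.9  0.1]
clock: 14.35
position: [0.4622, 0.2807, 0.1797]
eef_rot: [-3.136, 1.08, 1.659]
contact_force: [0.8, 0.3, -2.2]
opening: 0.011
tool tilt 28.13 arc tilt 28.33 radius err mm -0.8 lateral -0.8 side lean [ 0.997  0.083 -0.003] F [ 0.8  0.3 -2.2] q [ 0.57  0.26 -0.23 -0.55 -0.92  1.38] open 0.011020325629723203 14.35
shift to target [-9.3  0.8  2.2]
```

```bash
python3 -m crank '[{"x":-8,"y":0.5,"z":2.2,"rx":0,"ry":2.1,"rz":0,"grip":3},{"x":0,"y":0,"z":0,"rx":0,"ry":0,"rz":0,"grip":3},{"x":0,"y":0,"z":0,"rx":0,"ry":0,"rz":0,"grip":3},{"x":0,"y":0,"z":0,"rx":0,"ry":0,"rz":0,"grip":3},{"x":0,"y":0,"z":0,"rx":0,"ry":0,"rz":0,"grip":3},{"x":0,"y":0,"z":0,"rx":0,"ry":0,"rz":0,"grip":3},{"x":0,"y":0,"z":0,"rx":0,"ry":0,"rz":0,"grip":3}]'; python3 tilt.py 30
python3 - <<'E'
from fit import *
b=snap('side','side7.png');a=snap('top','top7.png')
cv2.imwrite('pics/m7.png',np.hstack([cv2.resize(b['pixels'][130:240,262:362],None,fx=4,fy=4,interpolation=cv2.INTER_CUBIC),cv2.resize(a['pixels'][205:315,222:322],None,fx=4,fy=4,interpolation=cv2.INTER_CUBIC)]))
E
```

```text
clock: 15.05
position: [0.4613, 0.2776, 0.1837]
eef_rot: [-3.131, 1.047, 1.668]
contact_force: [0.4, 1.5, -2.5]
opening: 0.0111
tool tilt 30.03 arc tilt 29.45 radius err mm -0.1 lateral -1.9 side lean [ 0.996  0.088 -0.005] F [ 0.4  1.5 -2.5] q [ 0.55  0.25 -0.22 -0.59 -0.94  1.43] open 0.011141401868624407 15.05
shift to target [-2.3  1.9  0.6]
```

View pics/m7.png

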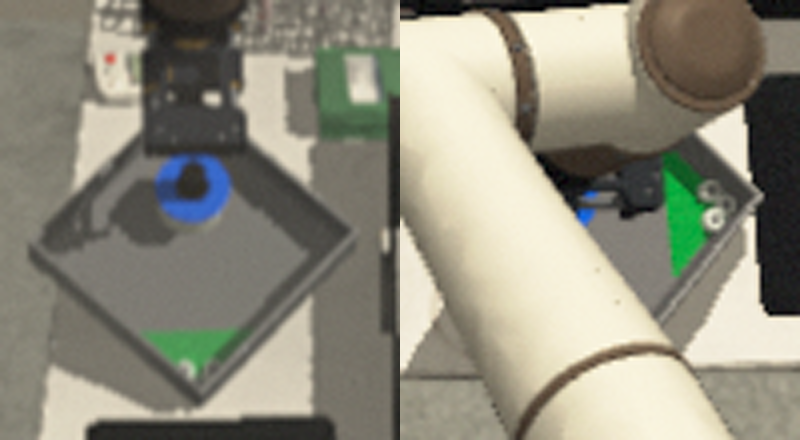

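```bash
python3 - <<'E'
from fit import *
a=snap('top','top8.png')['pixels'];b=snap('side')['pixels']
cv2.imwrite('pics/m8.png',np.hstack([cv2.resize(a[240:276,284:320],(400,400),interpolation=cv2.INTER_CUBIC),cv2.resize(b[205:241,295:331],(400,400),interpolation=cv2.INTER_CUBIC)]))
E
python3 tilt.py 30
```

```text
tool tilt 30.05 arc tilt 29.5 radius err mm -0.1 lateral -1.8 side lean [ 0.996  0.088 -0.005] F [ 0.1  1.  -1.7] q [ 0.54  0.25 -0.22 -0.59 -0.94  1.43] open 0.011149624415570322 15.25
shift to target [-2.2  1.8  0.5]
```

View pics/m8.png

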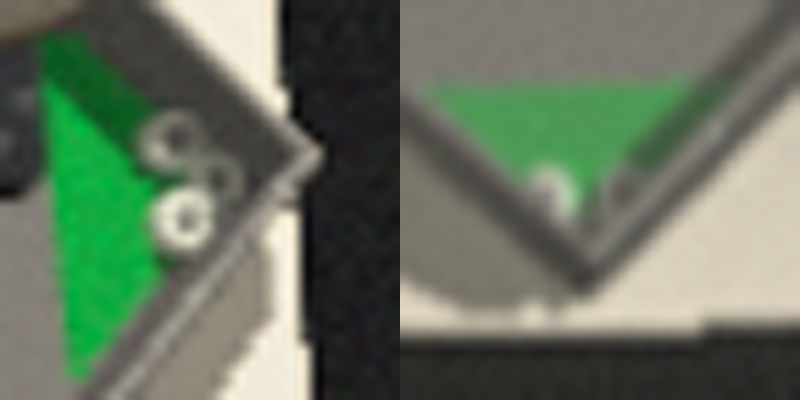

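All three discs are visible in the corner: in the top crop at (175,137), (218,177) and (184,218). They look the same as in the previous picture, so they are at rest. The cover is still on and the grip is holding, so I'm handing in.

```bash
python3 - <<'E'
from station import env
print(env.job_done())
E
```

```text
the job is handed in; nothing more can be done
None
```

The cover is on the pot and the three loose stir discs are gathered in the green corner. I handed in at 15.3 s with the arm still holding the tray tilted by its handle.

- **Cover:** I took it by the knob, lined it up over the pot using the camera pictures, and lowered it in with almost no contact force. The tool stopped at 64.7 mm, against 64.6 mm expected for a seated cover. After release the side view showed it level and centred, and it was still on after the tilt.
- **Tilt:** I gripped the bar and tilted the tray about its low corner on the desk. The tool reads 30.0° and the handle's path gives 29.5°.
- **Discs:** The last pictures show all three touching together inside the green corner, in the same place as about 0.2 s earlier.
- **Forces:** The readings I took during the job stayed at about 3 N or less.

**Small disagreements and gaps:**
- The handle ended about 2 mm to one side of the ideal path.
- The cameras and the robot differed by about 1 mm in x and y at the pot.
- The pot is covered, so I could not see the two clean discs at the end.
- I saw nothing disturbed in the pictures, but I did not measure the other things on the desk again.

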